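Clamp a glass bottle in the bench shaker

ROBOT

A 6-joint arm with a two-finger parallel gripper is mounted at the origin on a cart in front of the work surface, level with it; the furniture and walls round the work are solid. World frame = base frame: x ahead of the robot, y to its left, z up, the work surface at z = 0. Lengths are in m, angles in rad, forces in N, time in s.
With the tool pointing down it reaches from about 0.3 to 0.775 m from the base axis. Payload 14.6 kg.
Tool frame: the origin (TCP) lies midway between the tips of the shut fingers; the grasp point (between the pads) lies 19 mm behind it; z points along the fingers, y is the line along which they close (so a half turn about z gives the same grasp; the last joint's range is limited). The gripper opens to 94 mm and grips with 3 to 60 N. Pads are 16 mm wide; open, the fingers measure 119 mm over their backs; the gripper's body (75 mm by 177 mm) begins 78 mm behind the grasp point.
Start: joints at [1.118, 0.3, 1.521, -0, 1.321, -0.067], TCP at [0.207, 0.51, 0.205] pointing down, gripper open.
Joint ranges: [-3.03, 3.03], [-0.79, 2.21], [0.23, 2.52], [-1.04, 4.18], [0, 3.07], [-2.55, 2.55]. Speed limits (rad/s): [2.22, 2.22, 2.57, 3.14, 3.14, 3.14].

INTERFACE

Orientations are given as [roll, pitch, yaw] about the fixed x, y, z axes, in that order (R = Rz(yaw) Ry(pitch) Rx(roll)).
In Python, from station import telemetry, optics, ctrl gives the robot as it stands.
- The arm moves only by the tool carry_out, never from a script. Its argument "plan" is a list that holds one entry, the list of rows, each a list of 7 numbers: the shift along the tool's x, y, z in mm, then the turn, a rotation vector about the tool's x, y, z in rad, then the finger opening in mm, from 0 to 94. A call has 1 to 20 rows; each row shifts and turns the commanded pose from where the row before left it, along the tool's axes as they then stand; what a row does not reach is not made up. A row lasts 1/12 s, in which the tool goes at most 41.7 mm and 7.16 degrees, less where a joint would pass 70% of its speed; a pose out of reach is approached as far as the arm can. A call with a gripper value outside its range is refused whole. The fingers move at their own pace and stop on an object; "squeeze" is the grip in N (left out, the last holds). Time passes only in rows, so rows that do not move let the fingers close. It gives the time, the measured TCP pose, the force, the opening and the grip force at its end, in the units of the state.
- telemetry.get_obs(): the state, without advancing time (a new reading comes with each control period).
- optics.camera(name): name is "scene" or "top" or "wrist"; returns a dict with "pixels" (420x560x3 uint8, red, green, blue), "intrinsics" (3x3 intrinsics, pixels), "dist_coeffs" ([k1, k2, p1, p2, k3] as OpenCV has them; the pictures are not rectified), "origin" and "rotation" of the camera in the world. Camera axes: x right, y down, z forward; pixel columns grow to the right and rows downward; lengths in m; the calibration is good to about 2 mm. A picture is of the moment at which its call begins. There is no depth.
- ctrl.hand_in(): hands the job in; it is judged then, once.
The state is a dict: "time_s": time; "qpos": joint angles; "joint_vel": joint speeds; "tau": joint torques, N m; "ee_pos": TCP position; "eef_rot": TCP orientation; "force": force on the tool from outside, world axes, zero at the start; "moment": the same for the moment, N m; "grip_width": finger opening in m; "grip_force": force on a finger pad.
Only numpy, scipy, OpenCV 4.12 (cv2) and the standard library are available. Lean on these libraries where they do the work, as an engineer would, in place of code of your own. Each camera call takes 0.05 s, during which the arm holds its last target. There are 200 camera calls.

TASK

Stand the amber glass bottle upright in the shaker's bay, between the jaw and the two rollers, and let go of it. Then wind the black tension wheel clockwise (seen from above) until the jaw has pushed the bottle against the rollers and the wheel's resistance has risen from its free-running 0.25 N m to a firm 0.39 N m, and stop there: any more breaks the glass. Leave the wheel at that tension, let go, and do not disturb the small green-capped bottle and the timer.

Things in the scene. Friction and masses are not known exactly. Their poses are not given: they have to be found in the camera images.
- bottle: amber glass bottle with black cap and white label, 48 mm diameter, 99 mm tall (straight sides up to 60 mm, cap 30 mm wide from 79 mm up), 0.09 to 0.17 kg, loose, starts upright on the worktop to the right of the shaker; origin: centre of its underside; z up along the bottle
- shaker: low white bench shaker, 150 mm deep (its x) by 240 mm wide (its y), fixed to the worktop, deck 30 mm high, turned up to 0.25 rad; origin: underside, below the middle of the bay. Its y axis is the clamping direction: gear housing (blue, 64 mm high) and wheel on the -y side, back stop on the +y side
- bay (a point): middle of the bay on its rubber mat (32 mm above the worktop), axes as the shaker's. Set the bottle down here: at least 8 mm free to the jaw (-y) and 5 to 13 mm to the two rollers (+y). Their back stop (aluminium, 88 mm high) was set by hand at an unknown place, so winding moves the bottle 5 to 13 mm in +y before it is tight. Bay open above and at both x sides
- wheel_grip (a point): middle of the black tension wheel, on its vertical axis, 97 mm above the worktop, 105 mm from the bay in -y; axes as the shaker's. A knurled disc, 56 mm diameter, 24 mm thick, free all round: grip it across the rim at any yaw (housing top at 64 mm, a collar 32 mm wide at 70 mm below it). Turned clockwise it drives the jaw 8 mm per rad; 2 to 4 rad from loose to tight, so several grasps
- jaw: black rubber-faced sprung jaw plate, 80 mm wide, 32 mm tall, from 34 to 66 mm above the worktop; origin: middle of its face that meets the bottle, axes as the shaker's; it slides along the shaker's +y. It is driven by the wheel through a rack and pinion and a stiff spring
- small_bottle: small white bottle with green cap, 32 mm diameter, 59 mm tall, bystander; origin: centre of its underside
- timer: white timer, 62 x 62 x 16 mm, bystander; origin: centre of its underside
- wheel: the tension wheel (origin as wheel_grip). Winding against its brake takes 0.25 N m while slack. Let go, the brake holds it; only its cushioned rim (2 N m/rad) springs back up to 0.23 rad. Stopping fast lets the felt torque drop: read it after slow turns of 0.03 rad or less. Once the bottle is tight torque rises about 0.3 N m per rad; firm is 0.39 N m, jaw force near 20 N; keep within 0.03 N m
Not all that is in view belongs to the job. Leave any blue look-alike of the bottle alone.

How it is judged:
By the outcome, as a careful person would: the job done as asked, in the order asked, and still so for the second after the job is handed in, with the robot touching nothing.
It also fails if it takes over 72 s, if anything falls off the work surface, if the arm or the gripper's body presses on something with over 40 N, if the wrist force passes 120 N, or if a joint passes its speed limit or range.

## Working session

There is one attempt and no reset: what is moved stays moved. The work goes in short steps, Python scripts to look and compute and a tool call to move; the robot and the scene stay as the last step left them, time stands still between calls to the robot, and variables do not carry over. Pictures are saved under pics/ and viewed, at most 10 in all, crops included, and the job is handed in when it is done.

Besides the shell and the picture viewer there is one more tool, called after ">>>" by a JSON object that holds its "api" and its "payload". carry_out: Moves the arm, as the interface text tells. Its arguments: {"type":"object","properties":{"plan":{"type":"array","items":{"type":"array","items":{"type":"array","items":{"type":"number"}}}},"squeeze":{"type":"number"}},"required":["plan"]}

```bash
mkdir -p pics; python3 - <<'E'
from station import telemetry, optics, ctrl
import cv2, numpy as np
o=telemetry.get_obs(); print(o)
for n in ("scene","top"):
    c=optics.camera(n); cv2.imwrite(f"pics/{n}0.png",c["pixels"][:,:,::-1]); print(n,c["intrinsics"],c["dist_coeffs"],c["origin"],c["rotation"])
E
```

```text
{'time_s': 0.0, 'qpos': array([ 1.11840039e+00,  3.00457837e-01,  1.52161388e+00, -6.70116160e-06,
        1.32069416e+00, -6.65750955e-02]), 'joint_vel': array([-0.00081501, -0.00116734,  0.00149182,  0.00107552, -0.00016086,
        0.0011856 ]), 'tau': array([ 1.46335533e-03, -5.31831300e+01, -3.52735019e+01,  7.08899321e-02,
        2.44269107e-02, -1.53652604e-04]), 'ee_pos': array([0.20684693, 0.50932466, 0.20487973]), 'eef_rot': array([-3.14042160e+00, -7.15730448e-05,  2.75577343e+00]), 'force': array([-0.31880757, -0.36302604, -0.61131748]), 'moment': array([-0.02838363,  0.01219747, -0.03996425]), 'grip_force': 0.0, 'grip_width': 0.09419981582310266}
scene [[516.34126143   0.         279.41610976]
 [  0.         516.34126143 208.38514555]
 [  0.           0.           1.        ]] [0.01901054 0.         0.         0.         0.        ] [-0.05027223 -1.12359069  0.71725136] [-2.03162254  0.00318952 -0.53000523]
top [[525.16847002   0.         273.28609095]
 [  0.         525.16847002 202.87374597]
 [  0.           0.           1.        ]] [-0.05375536  0.          0.          0.          0.        ] [ 0.4750777  -0.01464059  1.73255376] [-3.05789276e+00  2.91375924e-03 -1.54163237e+00]
```

View pics/scene0.png

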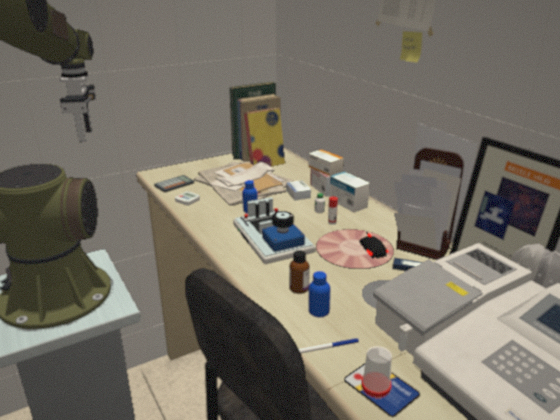

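View pics/top0.png

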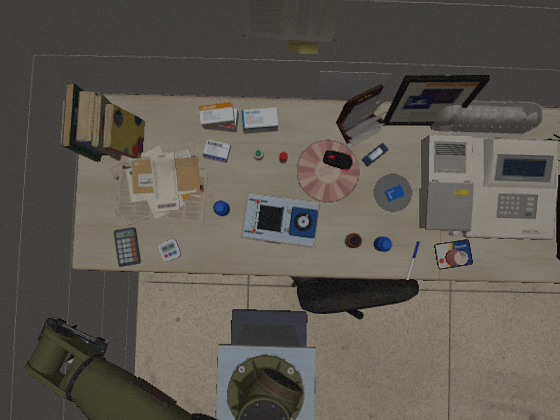

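The amber bottle with the black cap is at top (353,240) and scene (299,272). The blue ones at top (383,243) and (221,208) are look-alikes. The shaker is at top (281,220), with its wheel at (304,221) on the right (-y) side. I'll check one enlarged crop and measure.

```bash
cat > h.py <<'E'
from station import telemetry, optics, ctrl
import cv2, numpy as np
from scipy.spatial.transform import Rotation as R
def cam(n):
    c=optics.camera(n); c["R"]=R.from_euler("xyz",c["rotation"]).as_matrix(); return c
def ray(c,uv):
    p=cv2.undistortPoints(np.array([[uv]],float),c["intrinsics"],np.array(c["dist_coeffs"]))[0,0]
    return c["R"]@np.array([p[0],p[1],1.])
def onz(c,uv,z):
    d=ray(c,uv); o=np.array(c["origin"]); return o+d*(z-o[2])/d[2]
def proj(c,P):
    return cv2.projectPoints(np.array([P],float),cv2.Rodrigues(c["R"].T)[0],-c["R"].T@np.array(c["origin"]),c["intrinsics"],np.array(c["dist_coeffs"]))[0][0,0]
def blobs(c,lo,hi,box,minA=15):
    h=cv2.cvtColor(c["pixels"],cv2.COLOR_RGB2HSV); m=cv2.inRange(h,np.array(lo),np.array(hi))
    k=np.zeros_like(m); x0,y0,x1,y1=box; k[y0:y1,x0:x1]=m[y0:y1,x0:x1]
    n,l,s,ce=cv2.connectedComponentsWithStats(k)
    return [(ce[i].round(1),s[i].tolist(),cv2.minAreaRect(np.argwhere(l==i)[:,::-1].astype(np.float32))) for i in range(1,n) if s[i,4]>=minA]
E
python3 - <<'E'
from h import *
c=cam("top")
im=c["pixels"][180:270,210:400,::-1]; cv2.imwrite("pics/crop1.png",cv2.resize(im,None,fx=4.2,fy=4.2,interpolation=cv2.INTER_CUBIC))
print("blue");[print(b) for b in blobs(c,(100,120,40),(125,255,255),(200,180,400,270))]
print("dark");[print(b) for b in blobs(c,(0,0,0),(180,255,50),(200,180,400,270))]
print("brown");[print(b) for b in blobs(c,(0,90,20),(20,255,200),(330,220,375,260))]
print("white");[print(b) for b in blobs(c,(85,0,120),(125,70,255),(230,180,330,260),60)]
E
```

```text
blue
(array([393. , 192.5]), [385, 185, 15, 16, 158], ((393.5689392089844, 192.67242431640625), (11.698805809020996, 15.784103393554688), 68.19859313964844))
(array([220.9, 207.9]), [213, 201, 16, 15, 182], ((220.80001831054688, 207.9000244140625), (15.652474403381348, 13.416406631469727), 26.56505012512207))
(array([302.7, 222.6]), [289, 207, 28, 31, 430], ((302.6288146972656, 222.22210693359375), (25.266170501708984, 27.83332061767578), 7.765166282653809))
(array([382.4, 243.6]), [374, 237, 18, 14, 200], ((382.5, 243.5), (13.0, 17.0), 90.0))
dark
(array([269.7, 218. ]), [257, 205, 26, 27, 534], ((269.63995361328125, 218.0199737548828), (22.76883888244629, 23.334524154663086), 8.13010311126709))
(array([302.2, 221.6]), [294, 213, 18, 18, 136], ((302.5, 221.5), (17.0, 17.0), 90.0))
(array([355.1, 240.1]), [350, 235, 11, 10, 81], ((355.0000305175781, 240.50003051757812), (9.192388534545898, 9.192387580871582), 45.0))
(array([348.9, 244.6]), [346, 240, 9, 8, 15], ((349.25, 244.75), (9.899495124816895, 3.535533905029297), 45.0))
brown
(array([352.7, 240.5]), [347, 234, 14, 14, 101], ((353.5, 240.5), (13.0, 13.0), 90.0))
white
(array([275.1, 219.2]), [243, 194, 75, 52, 1412], ((279.962158203125, 219.48468017578125), (70.84905242919922, 43.000640869140625), 7.96960973739624))
(array([303. , 220.9]), [298, 216, 11, 11, 76], ((302.9000549316406, 220.79998779296875), (9.391485214233398, 9.838699340820312), 63.43495178222656))
```

View pics/crop1.png

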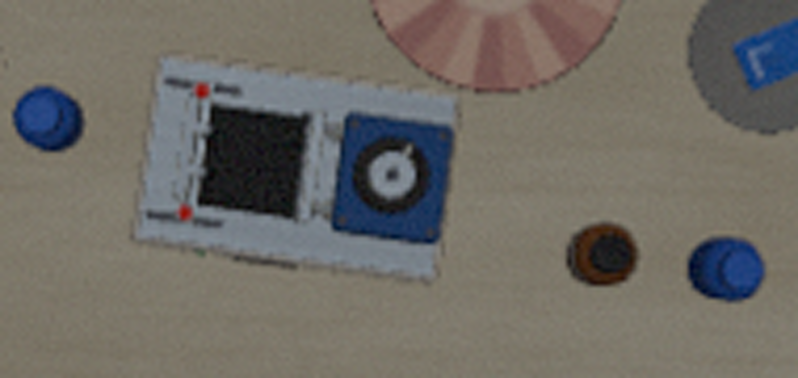

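The crop shows the amber bottle with its black cap at crop (605,255), i.e. top (354,240.5). It is the only brown one. The wheel is at crop (391,175) and the black bay mat at (255,160).

```bash
python3 - <<'E'
from h import *
c=cam("top"); s=cam("scene")
cap=onz(c,(354.8,240.3),.099); w=onz(c,(302.7,221.2),.109)
print("cap",cap,"wheel",w)
a=np.deg2rad(8.0); d=onz(c,(280+35*np.cos(a),219.5+35*np.sin(a)),.03)-onz(c,(280-35*np.cos(a),219.5-35*np.sin(a)),.03)
y=-d/np.linalg.norm(d); yaw=np.arctan2(-y[0],y[1]); print("yaw",yaw,"len",np.linalg.norm(d),"ctr",onz(c,(280,219.5),.03))
print("mat",onz(c,(269.6,218),.032)); B=w+.105*y; print("bay",B)
# scene
def tri(p,q):
    A=[];b=[]
    for k,uv in ((c,p),(s,q)):
        d=ray(k,uv);d/=np.linalg.norm(d);M=np.eye(3)-np.outer(d,d);A.append(M);b.append(M@np.array(k["origin"]))
    return np.linalg.lstsq(np.vstack(A),np.hstack(b),rcond=None)[0]
print([x for x in blobs(s,(0,0,0),(180,255,55),(260,200,320,290),20)])
print(proj(s,[*cap[:2],.099]),proj(s,[*w[:2],.109]),proj(c,[*cap[:2],0]))
im=s["pixels"][180:320,220:350,::-1]; cv2.imwrite("pics/crop2.png",cv2.resize(im,None,fx=4.2,fy=4.2,interpolation=cv2.INTER_CUBIC))
E
```

```text
cap [ 0.50263258 -0.26239671  0.099     ] wheel [ 0.5568553  -0.09855408  0.109     ]
yaw -0.11080860420050687 len 0.22716409493069215 ctr [ 0.56422498 -0.02887157  0.03      ]
mat [0.56800815 0.00498255 0.032     ]
bay [0.56846641 0.00580195 0.109     ]
[(array([267.1, 208.3]), [266, 203, 3, 12, 33], ((267.0, 208.5), (11.0, 2.0), 90.0)), (array([281.8, 221.8]), [269, 215, 24, 13, 174], ((280.3414611816406, 221.42681884765625), (23.301055908203125, 11.374448776245117), 6.340191841125488)), (array([299.1, 256.9]), [294, 252, 11, 11, 111], ((299.0, 257.0), (10.0, 10.0), 90.0))]
[298.3486253  251.28511961] [282.34134359 214.18023624] [350.24288113 240.68000641]
```

View pics/crop2.png

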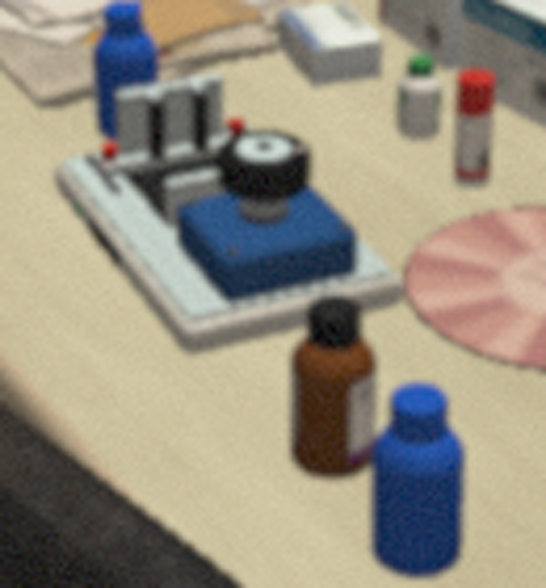

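The scene crop agrees with the top view to about 2 px on the cap and the wheel. Estimates:

| Item | Position / angle |
|---|---|
| Bottle | (0.5025, -0.262) |
| Wheel | (0.557, -0.0985) |
| Bay | (0.568, 0.0055) |
| Shaker yaw | -0.11 |

I'll grip along the shaker's x, so tool yaw is 1.461.

>>> {"api": "carry_out", "payload": {"plan": [[[0,0,0,0,0,0.118,94],[0,0,0,0,0,0.118,94],[0,0,0,0,0,0.118,94],[0,0,0,0,0,0.118,94],[0,0,0,0,0,0.118,94],[0,0,0,0,0,0.118,94],[0,0,0,0,0,0.118,94],[0,0,0,0,0,0.118,94],[0,0,0,0,0,0.118,94],[0,0,0,0,0,0.118,94],[0,0,0,0,0,0.115,94],[-32,16.5,0,0,0,0,94],[-32,16.5,0,0,0,0,94],[-32,16.5,0,0,0,0,94],[-32,16.5,0,0,0,0,94],[-32,16.5,0,0,0,0,94],[-32,16.5,0,0,0,0,94],[-32,16.5,0,0,0,0,94],[-32,16.5,0,0,0,0,94],[-32,16.5,0,0,0,0,94]]]}}

```text
time_s: 1.92
ee_pos: [0.3231, 0.2054, 0.2056]
eef_rot: [3.141, -0.0, 1.461]
force: [1.2, 0.8, 0.3]
grip_width: 0.0937
grip_force: 0.0
```

>>> {"api": "carry_out", "payload": {"plan": [[[-32,16.4,0,0,0,0,94],[-32,16.4,0,0,0,0,94],[-32,16.4,0,0,0,0,94],[-32,16.4,0,0,0,0,94],[-32,16.4,0,0,0,0,94],[-32,16.4,0,0,0,0,94],[-32,16.4,0,0,0,0,94],[-32,16.4,0,0,0,0,94],[-32,16.4,0,0,0,0,94],[-32,16.4,0,0,0,0,94],[-32,16.4,0,0,0,0,94],[-32,16.4,0,0,0,0,94],[-32,16.4,0,0,0,0,94],[-28,16.4,0,0,0,0,94],[0,0,0,0,0,0,94],[0,0,0,0,0,0,94]]]}}

```text
time_s: 3.25
ee_pos: [0.5022, -0.2604, 0.2045]
eef_rot: [-3.14, -0.001, 1.459]
force: [0.1, 1.1, -0.0]
grip_width: 0.094
grip_force: 0.0
```

```bash
python3 - <<'E'
from h import *
c=cam("wrist"); o=telemetry.get_obs(); print(o["ee_pos"],o["eef_rot"],o["qpos"],c["origin"],proj(c,[.5025,-.262,.099]),proj(c,[.5025,-.262,.0]))
cv2.imwrite("pics/w1.png",c["pixels"][:,:,::-1])
E
```

```text
[ 0.50212661 -0.25940995  0.20488475] [-3.14059736e+00 -5.50131854e-04  1.46018205e+00] [-5.41701201e-01  3.34886055e-01  1.47641747e+00  8.63733821e-05
  1.33142324e+00 -4.31107728e-01] [ 0.51132713 -0.18306678  0.38425026] [273.65900734 204.26881817] [273.64384237 183.05299003]
```

View pics/w1.png

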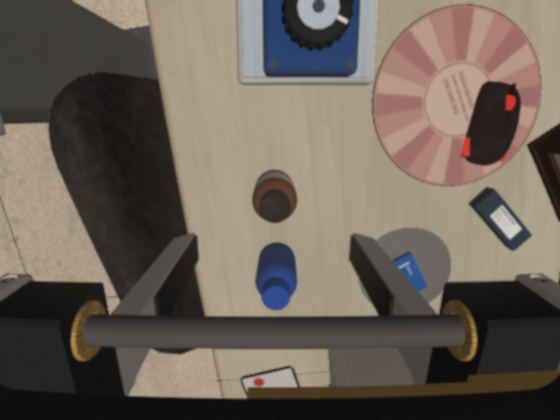

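The wrist view shows the amber cap at (275,205), within 1 px of the prediction. The blue look-alike is at (276,275), outside the finger path, so I'll descend and grip.

>>> {"api": "carry_out", "payload": {"plan": [[[-2.5,0,24,0,0,0,94],[0,0,24,0,0,0,94],[0,0,24,0,0,0,94],[0,0,24,0,0,0,94],[0,0,24,0,0,0,94],[0,0,24,0,0,0,94],[0,0,20,0,0,0,94],[0,0,12,0,0,0,94],[0,0,8,0,0,0,94],[0,0,0,0,0,0,94],[0,0,0,0,0,0,45],[0,0,0,0,0,0,40],[0,0,0,0,0,0,40],[0,0,0,0,0,0,40],[0,0,0,0,0,0,40],[0,0,0,0,0,0,40],[0,0,0,0,0,0,40],[0,0,0,0,0,0,40]]], "squeeze": 15}}

```text
time_s: 4.8
ee_pos: [0.5022, -0.2621, 0.0215]
eef_rot: [3.141, 0.0, 1.461]
force: [1.0, -0.0, 1.3]
grip_width: 0.047
grip_force: 15.0
```

>>> {"api": "carry_out", "payload": {"plan": [[[0,0,-10,0,0,0,40],[0,0,-24,0,0,0,40],[0,0,-24,0,0,0,40],[0,0,-24,0,0,0,40],[0,0,-24,0,0,0,40],[0,0,-24,0,0,0,40],[14,2,0,0,0,0,40],[26,3.4,0,0,0,0,40],[26,3.4,0,0,0,0,40],[26,3.4,0,0,0,0,40],[26,3.4,0,0,0,0,40],[26,3.4,0,0,0,0,40],[26,3.4,0,0,0,0,40],[26,3.4,0,0,0,0,40],[26,3.4,0,0,0,0,40],[26,3.4,0,0,0,0,40],[16,2.2,0,0,0,0,40],[9,1.2,0,0,0,0,40],[0,0,0,0,0,0,40],[0,0,0,0,0,0,40]]]}}

```text
time_s: 6.47
ee_pos: [0.5677, 0.0053, 0.1513]
eef_rot: [-3.141, 0.0, 1.461]
force: [-0.6, -0.9, -0.8]
grip_width: 0.0469
grip_force: 15.0
```

```bash
python3 - <<'E'
from h import *
c=cam("wrist"); o=telemetry.get_obs(); print(o["ee_pos"],o["eef_rot"],o["grip_width"],o["force"],c["origin"])
ys=np.array([np.sin(.11),np.cos(.11),0]);xs=np.array([np.cos(.11),-np.sin(.11),0]);B=np.array([.568,.0055,0])
im=c["pixels"][:,:,::-1].copy()
for n,P in dict(wheel=B-.105*ys+[0,0,.109],bay=B+[0,0,.032],m1=B+.04*ys+.04*xs+[0,0,.032],m2=B+.04*ys-.04*xs+[0,0,.032]).items():
    p=proj(c,P); print(n,p); cv2.circle(im,tuple(int(v) for v in p),3,(0,255,0),1)
cv2.imwrite("pics/w2.png",im)
E
```

```text
[0.56763007 0.00474849 0.15131982] [-3.14120191e+00  2.26119493e-04  1.46049284e+00] 0.04694178333027356 [ 0.40191106 -0.93727756 -1.20156854] [0.57641224 0.08279232 0.3309419 ]
wheel [273.48388151 341.20010292]
bay [273.44881037 198.65190613]
m1 [315.32338435 158.12896407]
m2 [231.5706504  158.13095343]
```

View pics/w2.png

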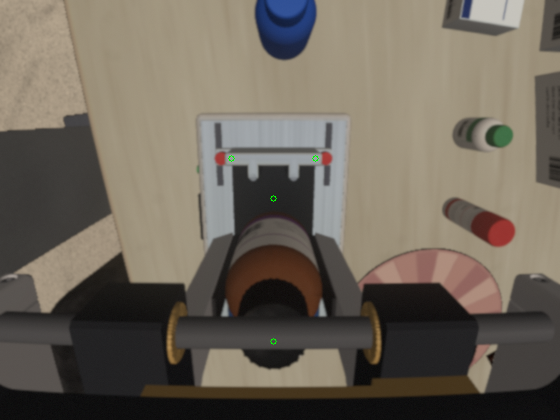

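The wrist view confirms the bay: its mat spans columns 233–314, so the centre is 273.5 against a predicted 273.4. The shaker's edges are parallel to the image, and the rollers sit at about (253,172) and (294,172). I'll lower the bottle.

>>> {"api": "carry_out", "payload": {"plan": [[[0,0,14,0,0,0,40],[0,0,18,0,0,0,40],[0,0,18,0,0,0,40],[0,0,18,0,0,0,40],[0,0,12,0,0,0,40],[0,0,7,0,0,0,40],[0,0,4,0,0,0,40],[0,0,2,0,0,0,40],[0,0,2,0,0,0,40],[0,0,1,0,0,0,40],[0,0,1,0,0,0,40],[0,0,0,0,0,0,40],[0,0,0,0,0,0,40]]]}}

```text
time_s: 7.6
ee_pos: [0.568, 0.0054, 0.0548]
eef_rot: [3.141, 0.0, 1.461]
force: [-0.7, 0.4, -0.9]
grip_width: 0.0475
grip_force: 15.0
```

>>> {"api": "carry_out", "payload": {"plan": [[[0,0,0.6,0,0,0,40],[0,0,0.6,0,0,0,40],[0,0,0.5,0,0,0,40],[0,0,0,0,0,0,40],[0,0,0,0,0,0,40]]]}}

```text
time_s: 8.02
ee_pos: [0.5681, 0.0054, 0.0535]
eef_rot: [3.141, 0.0, 1.461]
force: [-3.1, 0.3, 7.5]
grip_width: 0.0469
grip_force: 15.0
```

>>> {"api": "carry_out", "payload": {"plan": [[[0,0,-0.6,0,0,0,40],[0,0,0,0,0,0,52],[0,0,0,0,0,0,60],[0,0,0,0,0,0,72],[0,0,0,0,0,0,72],[0,0,0,0,0,0,72],[0,0,-8,0,0,0,72],[0,0,-18,0,0,0,72],[0,0,-25,0,0,0,72],[0,0,-25,0,0,0,72],[0,0,-25,0,0,0,72],[0,0,-25,0,0,0,72],[0,0,-20,0,0,0,72],[0,0,-5,0,0,0,72],[0,0,0,0,0,0,72],[0,0,0,0,0,0,72]]]}}

```text
time_s: 9.35
ee_pos: [0.5676, 0.0054, 0.2034]
eef_rot: [-3.141, 0.0, 1.461]
force: [0.4, -0.2, -0.5]
grip_width: 0.0721
grip_force: 0.0
```

```bash
python3 - <<'E'
from h import *
c=cam("wrist"); t=cam("top");o=telemetry.get_obs(); print(o["ee_pos"],o["qpos"],o["moment"],o["force"])
print(proj(c,[.568,.0055,.131]),proj(c,[.568,.0055,.092]))
a=c["pixels"][60:400,100:460,::-1]; b=cv2.resize(t["pixels"][185:265,225:345,::-1],(400,267)); b=cv2.copyMakeBorder(b,0,73,0,0,cv2.BORDER_CONSTANT)
cv2.imwrite("pics/w3.png",np.hstack([a,b]))
E
```

```text
[0.56734242 0.00543523 0.20277893] [-5.49737942e-02  3.42184254e-01  1.47165824e+00  1.05242193e-06
  1.33017555e+00  5.50057183e-02] [-0.09466764  0.06589445  0.02525604] [ 0.44916541 -0.24108232  0.00255922]
[273.64896037 212.81850549] [273.62932972 200.8625089 ]
```

View pics/w3.png

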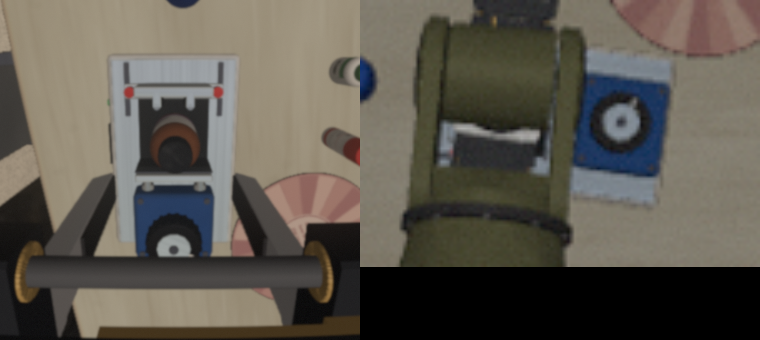

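The bottle stands upright in the bay: its cap is at wrist (274,212), as predicted, with free gaps to the jaw and rollers on both sides. The wheel hub is at wrist (274,310). I'll go above the wheel and pre-turn the wrist so that one grasp covers the whole winding.

>>> {"api": "carry_out", "payload": {"plan": [[[-21,0,0,0,0,0,82],[-28,0,0,0,0,0,82],[-28,0,0,0,0,0,82],[-20,0,0,0,0,0,82],[-8,0,0,0,0,0,82],[0,0,0,0,0,-0.11,82],[0,0,0,0,0,-0.115,82],[0,0,0,0,0,-0.115,82],[0,0,0,0,0,-0.115,82],[0,0,0,0,0,-0.115,82],[0,0,0,0,0,-0.115,82],[0,0,0,0,0,-0.115,82],[0,0,0,0,0,-0.115,82],[0,0,0,0,0,-0.115,82],[0,0,0,0,0,-0.115,82],[0,0,0,0,0,-0.115,82],[0,0,0,0,0,-0.115,82],[0,0,0,0,0,-0.115,82],[0,0,0,0,0,-0.115,82],[0,0,0,0,0,-0.115,82]]]}}

```text
time_s: 11.12
ee_pos: [0.5562, -0.0982, 0.2034]
eef_rot: [3.141, -0.001, -3.096]
force: [-0.3, -0.7, -0.3]
grip_width: 0.0819
grip_force: 0.0
```

>>> {"api": "carry_out", "payload": {"plan": [[[0,0,0,0,0,-0.115,82],[0,0,0,0,0,-0.115,82],[0,0,0,0,0,-0.115,82],[0,0,0,0,0,-0.115,82],[0,0,0,0,0,-0.1,82],[0,0,0,0,0,0,82],[0,0,0,0,0,0,82],[0,0,0,0,0,0,82]]]}}

```text
time_s: 11.78
ee_pos: [0.5563, -0.0986, 0.2039]
eef_rot: [3.141, -0.0, -2.546]
force: [0.2, 0.0, -0.0]
grip_width: 0.0821
grip_force: 0.0
```

```bash
python3 - <<'E'
from h import *
c=cam("wrist"); o=telemetry.get_obs(); print(o["ee_pos"],o["eef_rot"],o["qpos"],o["moment"],o["force"])
p=proj(c,[.5565,-.0989,.109]); print(p)
x,y=[int(v) for v in p]; x0=max(x-90,0);y0=max(y-90,0)
g=c["pixels"][y0:y0+180,x0:x0+180,::-1].copy(); cv2.circle(g,(x-x0,y-y0),2,(0,255,0),-1); cv2.imwrite("pics/w4.png",cv2.resize(g,None,fx=2.5,fy=2.5)); print(x0,y0)
E
```

```text
[ 0.55634895 -0.09870797  0.20404792] [ 3.14120958e+00 -2.52680284e-04 -2.54508027e+00] [-2.40446645e-01  3.34809784e-01  1.47848868e+00  7.09810022e-05
  1.32874789e+00 -2.40777234e+00] [-0.00754384 -0.06210875 -0.01109508] [ 0.70074948 -0.161756    0.22437641]
[272.98748876 204.62056344]
182 114
```

View pics/w4.png

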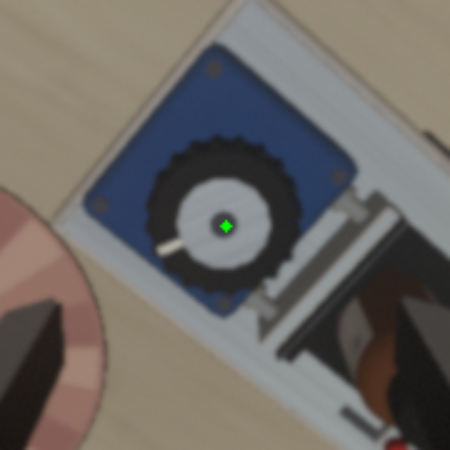

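The hub lies under the predicted point at crop (226,226), less than 1 mm off. I'll descend to wheel mid-height and grip.

>>> {"api": "carry_out", "payload": {"plan": [[[0,0,16,0,0,0,82],[0,0,22,0,0,0,82],[0,0,22,0,0,0,82],[0,0,22,0,0,0,82],[0,0,20,0,0,0,82],[0,0,13,0,0,0,82],[0,0,7,0,0,0,82],[0,0,3,0,0,0,82],[0,0,0,0,0,0,82],[0,0,0,0,0,0,82]]]}}

```text
time_s: 12.67
ee_pos: [0.5568, -0.0991, 0.0801]
eef_rot: [-3.141, 0.001, -2.543]
force: [0.9, 0.0, 0.3]
grip_width: 0.0818
grip_force: 0.0
```

```bash
cat > rd.py <<'E'
from h import *
import sys
m=[];t=[];g=[]
for i in range(int(sys.argv[1]) if len(sys.argv)>1 else 4):
    optics.camera("wrist"); o=telemetry.get_obs(); m.append(o["moment"][2]); t.append(o["tau"][5])
print(round(o["time_s"],2),"mz",np.round(m,3),np.mean(m).round(4),"tau6",np.round(t,3),np.mean(t).round(4),"yaw",o["eef_rot"][2].round(3),"q6",o["qpos"][5].round(3),o["ee_pos"].round(4),"F",o["force"].round(1),o["grip_width"].round(4))
E
python3 rd.py
```

```text
Traceback (most recent call last):
  File "rd.py", line 6, in <module>
    print(round(o["time_s"],2),"mz",np.round(m,3),np.mean(m).round(4),"tau6",np.round(t,3),np.mean(t).round(4),"yaw",o["eef_rot"][2].round(3),"q6",o["qpos"][5].round(3),o["ee_pos"].round(4),"F",o["force"].round(1),o["grip_width"].round(4))
                                                                                                                                                                                                                      ^^^^^^^^^^^^^^^^^^^^^
AttributeError: 'float' object has no attribute 'round'
```

>>> {"api": "carry_out", "payload": {"plan": [[[0,0,0,0,0,0,60],[0,0,0,0,0,0,50],[0,0,0,0,0,0,50],[0,0,0,0,0,0,50],[0,0,0,0,0,0,50],[0,0,0,0,0,0,50]]], "squeeze": 35}}

```text
time_s: 13.37
ee_pos: [0.5574, -0.1003, 0.0796]
eef_rot: [-3.138, 0.001, -2.543]
force: [7.3, -9.5, -4.6]
grip_width: 0.0555
grip_force: 35.0
```

```bash
python3 rd.py
```

```text
Traceback (most recent call last):
  File "rd.py", line 6, in <module>
    print(round(o["time_s"],2),"mz",np.round(m,3),np.mean(m).round(4),"tau6",np.round(t,3),np.mean(t).round(4),"yaw",o["eef_rot"][2].round(3),"q6",o["qpos"][5].round(3),o["ee_pos"].round(4),"F",o["force"].round(1),o["grip_width"].round(4))
                                                                                                                                                                                                                      ^^^^^^^^^^^^^^^^^^^^^
AttributeError: 'float' object has no attribute 'round'
```

>>> {"api": "carry_out", "payload": {"plan": [[[0,-1,0,0,0,0,50],[0,-0.9,0,0,0,0,50],[0,0,0,0,0,0,50]]]}}

```text
time_s: 13.82
ee_pos: [0.5575, -0.1004, 0.0795]
eef_rot: [3.141, 0.0, -2.542]
force: [-0.6, 0.9, 3.6]
grip_width: 0.0556
grip_force: 35.0
```

```bash
sed -i 's/o\["grip_width"\].round(4)/round(o["grip_width"],4),round(o["grip_force"],1)/; s/o\["eef_rot"\]\[2\].round(3)/o["eef_rot"].round(3)/' rd.py; python3 rd.py
```

```text
14.02 mz [-0.02   0.025  0.041 -0.092] -0.0114 tau6 [-0.023 -0.014 -0.011 -0.01 ] -0.0146 yaw [-3.141  0.    -2.542] q6 -2.413 [ 0.5575 -0.1004  0.0795] F [-1.7  1.9  4.1] 0.0552 35.0
```

Tau6 gives a clean torque signal. I'll wind the first stretch.

>>> {"api": "carry_out", "payload": {"plan": [[[0,0,0,0,0,0.06,50],[0,0,0,0,0,0.08,50],[0,0,0,0,0,0.08,50],[0,0,0,0,0,0.08,50],[0,0,0,0,0,0.08,50],[0,0,0,0,0,0.08,50],[0,0,0,0,0,0.08,50],[0,0,0,0,0,0.08,50],[0,0,0,0,0,0.06,50],[0,0,0,0,0,0.03,50],[0,0,0,0,0,0.03,50],[0,0,0,0,0,0.02,50],[0,0,0,0,0,0.02,50],[0,0,0,0,0,0.02,50]]]}}

```text
time_s: 15.18
ee_pos: [0.5578, -0.1021, 0.0796]
eef_rot: [-3.139, 0.002, 2.94]
force: [2.0, -10.8, 0.7]
grip_width: 0.0551
grip_force: 35.0
```

```bash
python3 rd.py 5
```

```text
15.43 mz [0.3   0.285 0.265 0.281 0.268] 0.2796 tau6 [-0.043  0.659  0.407  0.297  0.267] 0.3174 yaw [-3.139e+00  2.000e-03  2.941e+00] q6 -1.613 [ 0.5578 -0.1021  0.0796] F [  2.6 -10.3   0.3] 0.0555 35.0
```

>>> {"api": "carry_out", "payload": {"plan": [[[0,-0.9,0,0,0,0.04,50],[0,-0.9,0,0,0,0.06,50],[0,0,0,0,0,0.08,50],[0,0,0,0,0,0.08,50],[0,0,0,0,0,0.06,50],[0,0,0,0,0,0.05,50],[0,0,0,0,0,0.03,50],[0,0,0,0,0,0.02,50],[0,0,0,0,0,0.02,50],[0,0,0,0,0,0.02,50]]]}}

```text
time_s: 16.27
ee_pos: [0.5574, -0.1031, 0.0795]
eef_rot: [-3.141, 0.002, 2.48]
force: [0.7, -6.3, 1.8]
grip_width: 0.0556
grip_force: 35.0
```

```bash
python3 rd.py 8
```

```text
16.67 mz [0.245 0.289 0.286 0.306 0.309 0.255 0.162 0.241] 0.2618 tau6 [-0.059  0.644  0.392  0.283  0.252  0.245  0.243  0.243] 0.2804 yaw [-3.141e+00  2.000e-03  2.481e+00] q6 -1.157 [ 0.5574 -0.1031  0.0796] F [ 1.5 -5.   1.7] 0.0553 35.0
```

>>> {"api": "carry_out", "payload": {"plan": [[[-0.5,-0.6,0,0,0,0.04,50],[0,0,0,0,0,0.06,50],[0,0,0,0,0,0.08,50],[0,0,0,0,0,0.08,50],[0,0,0,0,0,0.08,50],[0,0,0,0,0,0.06,50],[0,0,0,0,0,0.04,50],[0,0,0,0,0,0.03,50],[0,0,0,0,0,0.02,50],[0,0,0,0,0,0.02,50],[0,0,0,0,0,0.02,50],[0,0,0,0,0,0,50],[0,0,0,0,0,0,50],[0,0,0,0,0,0,50],[0,0,0,0,0,0,50]]]}}

```text
time_s: 17.92
ee_pos: [0.5565, -0.1038, 0.0795]
eef_rot: [-3.14, 0.001, 1.951]
force: [-6.2, -4.8, 6.6]
grip_width: 0.0552
grip_force: 35.0
```

```bash
python3 rd.py 4
```

```text
18.12 mz [0.222 0.251 0.277 0.253] 0.2506 tau6 [0.253 0.253 0.253 0.253] 0.2531 yaw [-3.140e+00  1.000e-03  1.951e+00] q6 -0.628 [ 0.5565 -0.1038  0.0795] F [-6.9 -5.2  6.7] 0.0554 35.0
```

Rotating has shown that the wheel axis is at (0.5557, -0.1017), 2.2 mm along tool x from the TCP. I'll relieve the side force and turn about the true axis from here.

>>> {"api": "carry_out", "payload": {"plan": [[[-0.3,-0.7,-0.6,0,0,0.03,50],[0,-0.8,0,0,0,0.05,50],[0,-0.15,0,0,0,0.07,50],[0,-0.13,0,0,0,0.06,50],[0,-0.09,0,0,0,0.04,50],[0,-0.05,0,0,0,0.02,50],[0,-0.05,0,0,0,0.02,50],[0,-0.03,0,0,0,0.015,50],[0,0,0,0,0,0,50],[0,0,0,0,0,0,50],[0,0,0,0,0,0,50],[0,0,0,0,0,0,50]]]}}

```text
time_s: 19.12
ee_pos: [0.5557, -0.104, 0.0796]
eef_rot: [3.141, 0.0, 1.646]
force: [4.5, -0.8, -4.5]
grip_width: 0.0552
grip_force: 35.0
```

```bash
python3 rd.py 3
```

```text
19.27 mz [0.232 0.293 0.215] 0.2466 tau6 [0.227 0.227 0.227] 0.2267 yaw [3.14  0.    1.646] q6 -0.325 [ 0.5557 -0.104   0.0797] F [ 5.6 -1.6 -3.2] 0.0557 35.0
```

>>> {"api": "carry_out", "payload": {"plan": [[[0,0.6,0.3,0,0,0.04,50],[0,-0.13,0,0,0,0.06,50],[0,-0.13,0,0,0,0.06,50],[0,-0.09,0,0,0,0.04,50],[0,-0.05,0,0,0,0.02,50],[0,-0.05,0,0,0,0.02,50],[0,-0.03,0,0,0,0.015,50],[0,0,0,0,0,0,50],[0,0,0,0,0,0,50],[0,0,0,0,0,0,50],[0,0,0,0,0,0,50]]]}}

```text
time_s: 20.18
ee_pos: [0.5552, -0.104, 0.0795]
eef_rot: [-3.141, 0.0, 1.391]
force: [-4.4, -2.7, 3.3]
grip_width: 0.0553
grip_force: 35.0
```

```bash
python3 rd.py 3
```

```text
20.33 mz [0.205 0.238 0.274] 0.2391 tau6 [0.245 0.247 0.245] 0.2458 yaw [-3.141  0.     1.391] q6 -0.07 [ 0.5552 -0.104   0.0796] F [-3.8 -2.4  2.9] 0.0555 35.0
```

>>> {"api": "carry_out", "payload": {"plan": [[[-0.3,-0.3,0,0,0,0.05,50],[0,-0.13,0,0,0,0.06,50],[0,-0.13,0,0,0,0.06,50],[0,-0.09,0,0,0,0.05,50],[0,-0.05,0,0,0,0.03,50],[0,-0.05,0,0,0,0.02,50],[0,-0.05,0,0,0,0.02,50],[0,-0.03,0,0,0,0.015,50],[0,0,0,0,0,0,50],[0,0,0,0,0,0,50],[0,0,0,0,0,0,50],[0,0,0,0,0,0,50]]]}}

```text
time_s: 21.33
ee_pos: [0.5546, -0.1038, 0.0796]
eef_rot: [-3.141, -0.0, 1.086]
force: [-2.9, 1.6, 0.2]
grip_width: 0.0555
grip_force: 35.0
```

```bash
python3 rd.py 3
```

```text
21.48 mz [0.343 0.32  0.344] 0.3353 tau6 [0.332 0.333 0.335] 0.3335 yaw [-3.141 -0.     1.086] q6 0.235 [ 0.5546 -0.1038  0.0796] F [-1.5  2.8  0.4] 0.0554 35.0
```

Tight now, at 0.33 N m and rising. From here on, small slow steps.

>>> {"api": "carry_out", "payload": {"plan": [[[0,-0.05,0,0,0,0.02,50],[0,-0.05,0,0,0,0.02,50],[0,-0.05,0,0,0,0.02,50],[0,-0.05,0,0,0,0.02,50],[0,-0.05,0,0,0,0.02,50],[0,0,0,0,0,0,50],[0,0,0,0,0,0,50],[0,0,0,0,0,0,50],[0,0,0,0,0,0,50]]]}}

```text
time_s: 22.23
ee_pos: [0.5544, -0.1037, 0.0796]
eef_rot: [-3.141, -0.0, 0.986]
force: [-2.3, 3.9, 0.0]
grip_width: 0.0557
grip_force: 35.0
```

```bash
python3 rd.py 8
```

```text
22.63 mz [0.345 0.373 0.344 0.358 0.389 0.364 0.355 0.387] 0.3644 tau6 [0.366 0.366 0.366 0.365 0.365 0.365 0.365 0.365] 0.3655 yaw [-3.141 -0.     0.986] q6 0.335 [ 0.5543 -0.1037  0.0796] F [-2.5  5.2 -0.4] 0.0555 35.0
```

>>> {"api": "carry_out", "payload": {"plan": [[[0.4,-0.6,0,0,0,0,50],[0,-0.05,0,0,0,0.02,50],[0,-0.05,0,0,0,0.02,50],[0,-0.05,0,0,0,0.02,50],[0,-0.05,0,0,0,0.02,50],[0,0,0,0,0,0,50],[0,0,0,0,0,0,50],[0,0,0,0,0,0,50],[0,0,0,0,0,0,50]]]}}

```text
time_s: 23.38
ee_pos: [0.5541, -0.1035, 0.0796]
eef_rot: [3.141, 0.0, 0.905]
force: [3.9, -4.9, -5.3]
grip_width: 0.0555
grip_force: 35.0
```

```bash
python3 rd.py 5
```

```text
23.63 mz [0.409 0.364 0.374 0.401 0.382] 0.386 tau6 [0.369 0.369 0.369 0.369 0.369] 0.369 yaw [3.141 0.    0.905] q6 0.417 [ 0.5542 -0.1035  0.0797] F [ 3.1 -4.3 -5.2] 0.0555 35.0
```

The corrected reading is about 0.385 N m, so I'll stop here, release and rise.

>>> {"api": "carry_out", "payload": {"plan": [[[0,0,0,0,0,0,58],[0,0,0,0,0,0,66],[0,0,0,0,0,0,82],[0,0,0,0,0,0,82],[0,0,0,0,0,0,82],[0,0,0,0,0,0,82],[0,0,-8,0,0,0,82],[0,0,-18,0,0,0,82],[0,0,-25,0,0,0,82],[0,0,-25,0,0,0,82],[0,0,-25,0,0,0,82],[0,0,-25,0,0,0,82],[0,0,-20,0,0,0,82],[0,0,0,0,0,0,82],[0,0,0,0,0,0,82],[0,0,0,0,0,0,82]]]}}

```text
time_s: 24.97
ee_pos: [0.5535, -0.103, 0.2249]
eef_rot: [-3.141, 0.0, 0.906]
force: [-0.2, 0.1, -0.5]
grip_width: 0.0817
grip_force: 0.0
```

```bash
python3 - <<'E'
from h import *
c=cam("wrist"); s=cam("scene"); o=telemetry.get_obs(); print(o["ee_pos"],o["force"],o["moment"],o["time_s"])
b=cv2.resize(s["pixels"][170:270,220:350,::-1],(442,340)); cv2.imwrite("pics/w5.png",np.hstack([c["pixels"][60:400,100:458,::-1],b]))
E
```

```text
[ 0.55348051 -0.10298052  0.22449113] [-0.66160139  0.13637978 -1.04404661] [-0.06174423  0.06359685 -0.01302083] 25.0667
```

View pics/w5.png

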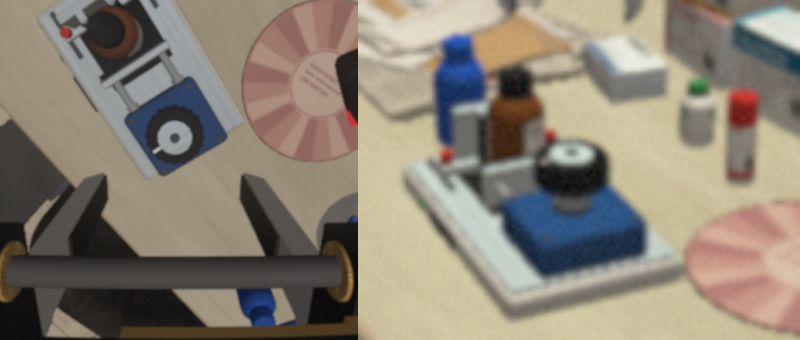

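The bottle stands upright against the rollers (wrist crop (118,32), scene crop (515,130)), the jaw is on it, the gripper is clear, and the bystanders are untouched. I'm handing in.

```bash
python3 -c "
from station import ctrl; print(ctrl.hand_in())"
```

```text
the job is handed in; nothing more can be done
None
```

The job is handed in: the amber bottle stands upright in the bay, clamped against the rollers with the wheel wound to about 0.39 N m (corrected reading 0.38–0.39). The gripper is clear and the small green-capped bottle and timer were not touched, at 25 s on the robot's clock; hand-in returned no verdict.

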